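# Lock a plankton settling tube into its slotted stand

## Task

Take the capped plankton settling tube and slide it sideways, upright, fully home into the slot of the stand so that its bottom flange sits under the slotted cover plate; then turn the stand's swing handle a quarter turn fully closed, across the slot's mouth, to lock the tube in. Let go of everything at the end, and leave the dish, the jar and the magnifier where they are.

Things in the scene. Friction and masses are not known exactly. Their poses are not given: they have to be found in the camera images.
- tube: Grey plastic tube with black cap, about 250 g, standing loose and upright on the bench. 100 mm high in all: at the bottom a round flange, 70 mm in diameter, 6 mm thick; above it a straight barrel 44 mm in diameter up to the top (the top 18 mm is the fixed cap, same diameter). Origin: centre of the underside, z up. Its yaw does not matter.
- stand: Heavy stand fixed to the bench. Origin on the bench right under the seat's centre; x axis level, pointing into the slot (the way the tube is slid home; the mouth faces -x), y left of that, z up. Grey base 180 x 150 mm (x -125 to 55, y -75 to 75), top 10 mm above the bench; over its rear part a slotted cover plate. Only the handle stands higher than 28 mm.
- slot_mouth (a point): Middle of the front top edge of the aluminium cover plate (stand x = -41, 28 mm up). Plate 6 mm thick, underside 22 mm up: a 12 mm gap over the base takes the flange, between side walls 90 mm apart. The slot, 49 mm wide, its mouth flared to about 78, runs along stand x at y = 0 and ends at x = +22, where the barrel stops with the tube's centre at x = 0.
- apron (a point): Point on the base's top (10 mm up) at stand x = -85, y = 0, in the middle of the open apron in front of the plate: a tube held here has its flange 9 mm clear of the plate and can be slid straight in along stand x.
- stand_seat (a point): The seat: point on the base's top (10 mm up) where the centre of the tube's underside lies when the tube is fully home. Axes as the stand's.
- handle (a joint): Quarter-turn handle's angle about its upright pivot: 0 = closed stop (lies across the mouth, pointing to stand -y), 1.57 = open stop (points to stand -x, beside the apron). Closes anticlockwise seen from above. Turns lightly (under 1.5 N at the knob), stays where left, starts about open. Steel bar 14 mm wide, top 42 mm up, 108 mm long; closed it passes 3 mm clear of a seated tube.
- handle_pivot (a point): Top of the handle's pivot, 42 mm above the bench, at x = -32, y = +55 mm in the stand's frame.
- handle_knob (a point): Centre of the top of the handle's black upright knob: a cylinder 18 mm in diameter, 42 mm tall, from 42 to 84 mm above the bench, 100 mm from the pivot along the bar. It can be pinched or pushed from the side.
- dish: Bystander: open glass petri dish, 90 mm in diameter, 16 mm high. Origin at the centre of its underside.
- jar: Bystander: specimen jar 56 mm in diameter, 85 mm high. Origin at the centre of its underside.
- magnifier: Bystander: green hand magnifier lying flat, 150 mm long, 12 mm high. Origin near the centre of its lens (10 mm off), handle along its -x.

How it is judged:
By the outcome, as a careful person would: the job done as asked, in the order asked, and still so for the second after the job is handed in, with the robot touching nothing.
It also fails if it takes over 64 s, if anything falls off the work surface, if the arm or the gripper's body presses on something with over 40 N, if the wrist force passes 120 N, or if a joint passes its speed limit or range.

## Robot

A 6-joint arm with a two-finger parallel gripper is mounted at the origin on the work surface. World frame = base frame: x ahead of the robot, y to its left, z up, the work surface at z = 0. Lengths are in mm, angles in rad, forces in N, time in s.
With the tool pointing down it reaches from about 275 to 750 mm from the base axis. Payload 10.2 kg.
Tool frame: the origin (TCP) lies on the front face of the gripper's body, between the roots of the fingers; the fingertips stand 73 mm ahead of it and the grasp point (between the pads) lies 54 mm ahead of it; z points along the fingers, y is the line along which they close (so a half turn about z gives the same grasp; the last joint's range is limited). The gripper opens to 85 mm and grips with 20 to 120 N. Pads are 22 mm wide; open, the fingers measure 114 mm over their backs; the gripper's body (76 mm by 85 mm) begins 54 mm behind the grasp point. The pads swing forward as they close: fully open they stand 13 mm farther back than shut.
Start: joints at [0.97, 0.313, 1.498, -0, 1.331, -0.223], TCP at [193.673, 487.978, 303.894] pointing down, gripper open.
Joint ranges: [-2.94, 2.94], [-0.97, 2.17], [0.19, 2.56], [-1.23, 4.37], [0.02, 3.11], [-2.88, 2.88]. Speed limits (rad/s): [2.39, 2.39, 3.01, 3.14, 3.14, 3.14].

## Interface

Orientations are given as a unit quaternion [w, x, y, z].
In Python, from station import manip, snapshot, job_done gives the robot as it stands. The module is installed in compiled form; this text tells all that it offers.
- The arm moves only by the shell command python3 -m creep 'ROWS' [FORCE]. ROWS is JSON, a list of rows, each an object with "travel": the shift along the tool's x, y, z each as a share of 0.04 m, from -1 to 1, a list of three; "spin": the turn about the tool's z as a share of 0.1 rad, from -1 to 1; "grip": the closure in counts, from 0 (fully open) to 255 (shut). A call has exactly 8 rows; each row shifts and turns the commanded pose from where the row before left it, along the tool's axes as they then stand; what a row does not reach is not made up. A row lasts 1/12 s, in which the tool goes at most 41.7 mm and 7.16 degrees, less where a joint would pass 70% of its speed; a pose out of reach is approached as far as the arm can. A call with a number of a shift or a turn outside -1 to 1 is refused whole. A call with a gripper value outside its range is refused whole. The fingers move at their own pace and stop on an object; FORCE is the grip in N (left out, the last holds). Time passes only in rows, so rows that do not move let the fingers close, or fill a call up. It gives the time, the measured TCP pose, the force, the opening and the grip force at its end, in the units of the state.
- manip.observe(): the state, without advancing time (a new reading comes with each control period).
- snapshot(name): name is "side" or "top" or "wrist"; returns a dict with "pixels" (480x640x3 uint8, red, green, blue), "intrinsics" (3x3 intrinsics, pixels), "D" ([k1, k2, p1, p2, k3] as OpenCV has them; the pictures are not rectified), "R" (3x3) and "t" (3): a world point X has camera coordinates R X + t; the wrist camera has in their place "tool_from_camera" (4x4, takes a point from camera to tool coordinates, whose origin is the TCP and whose axes are the flange's). Camera axes: x right, y down, z forward; pixel columns grow to the right and rows downward; lengths in mm; the calibration is good to about 2 mm. A picture is of the moment at which its call begins: read the wrist's pose just before it. There is no depth.
- job_done(): hands the job in; it is judged then, once.
The state is a dict: "time": time; "joint_positions": joint angles; "qd": joint speeds; "joint_efforts": joint torques, N m; "position": TCP position; "eef_rot": TCP orientation; "ft_force": force on the tool from outside, world axes, zero at the start; "torque": the same for the moment, N m; "opening": finger opening in mm; "finger_force": force on a finger pad.
Only numpy, scipy, OpenCV 4.12 (cv2) and the standard library are available. Lean on these libraries where they do the work, as an engineer would, in place of code of your own. Each camera call takes 0.05 s, during which the arm holds its last target. There are 200 camera calls.

## Working session

There is one attempt and no reset: what is moved stays moved. The work goes in short steps, Python scripts to look and compute and a shell command to move; the robot and the scene stay as the last step left them, time stands still between calls to the robot, and variables do not carry over. Pictures are saved under pics/ and viewed, at most 10 in all, crops included, and the job is handed in when it is done.

```bash
mkdir -p pics; python3 - <<'E'
from station import manip,snapshot
import cv2,pickle
print(manip.observe())
for n in("top","side"):
    s=snapshot(n); pickle.dump(s,open(f"{n}.pkl","wb")); cv2.imwrite(f"pics/{n}0.png",s["pixels"][:,:,::-1]); print(n,s["R"],s["t"],s["intrinsics"],s["D"])
E
```

```text
{'time': 0.0, 'joint_positions': array([ 9.69606752e-01,  3.13434094e-01,  1.49843867e+00, -6.11234525e-06,
        1.33099072e+00, -2.23374267e-01]), 'qd': array([ 0.00135821, -0.00033449, -0.00120109,  0.00105502,  0.00029449,
        0.00085989]), 'joint_efforts': array([ 1.77437381e-03, -4.12266755e+01, -2.59744298e+01, -5.48268997e-05,
        4.08675929e-03, -4.66147483e-06]), 'position': array([193.5711414 , 487.83291193, 303.34255733]), 'eef_rot': array([-2.51891666e-04,  1.87785341e-01,  9.82209887e-01, -5.83361603e-04]), 'ft_force': array([-0.56282205, -0.69320185, -0.51713404]), 'torque': array([ 0.01745455, -0.01166328, -0.0148931 ]), 'finger_force': 0.0, 'opening': 85.62619053891443}
top [[-0.03005014 -0.99954286  0.00332667]
 [-0.996934    0.02973081 -0.0723787 ]
 [ 0.07224671 -0.00549146 -0.99737167]] [ -62.61454057  581.98926153 1161.98876644] [[594.04624788   0.         323.50769657]
 [  0.         594.04624788 251.13046573]
 [  0.           0.           1.        ]] [0.03559982 0.         0.         0.         0.        ]
side [[-0.8824911  -0.47018378  0.01169084]
 [-0.3773453   0.69296686 -0.61433498]
 [ 0.28074898 -0.54655663 -0.78895872]] [ 477.027197    311.05180363 1058.56658123] [[572.77892811   0.         321.23233845]
 [  0.         572.77892811 233.85016878]
 [  0.           0.           1.        ]] [-0.00084594  0.          0.          0.          0.        ]
```

View pics/top0.png

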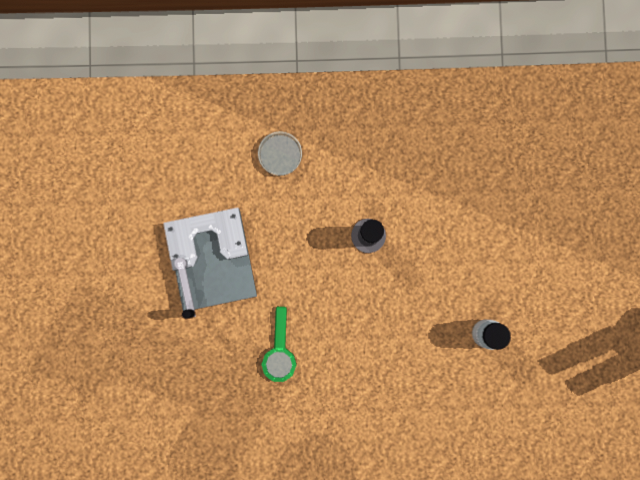

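View pics/side0.png

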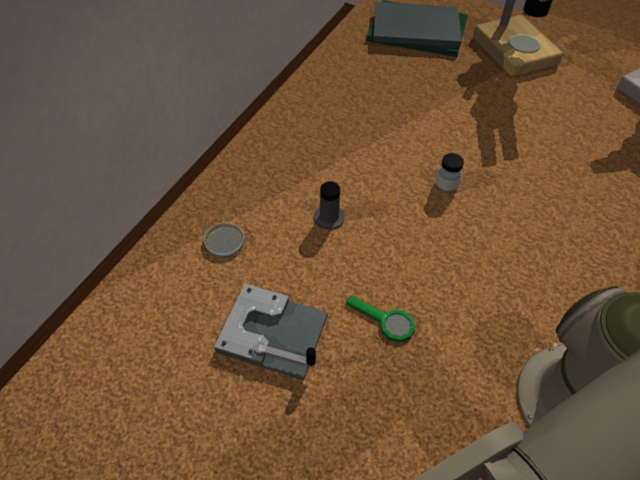

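Top: tube flange at about (369,235), cap top (372,232), stand around (210,258) with mouth facing down, knob (188,313), jar (493,335), dish (280,153), magnifier (280,345). Side: tube base (329,217), pivot (260,346), knob (311,356).

```bash
cat > h.py <<'E'
import numpy as np,cv2,pickle
def ray(s,uv):
    p=cv2.undistortPoints(np.float64(uv).reshape(-1,1,2),s["intrinsics"],s["D"]).reshape(-1,2)
    d=np.c_[p,np.ones(len(p))]@s["R"]; c=-s["R"].T@s["t"]; return c,d
def cast(s,uv,z):
    c,d=ray(s,uv); return c+d*((z-c[2])/d[:,2])[:,None]
def blobs(mask,mn):
    n,l,st,ce=cv2.connectedComponentsWithStats(mask.astype(np.uint8)); return [(st[i],ce[i],l==i) for i in range(1,n) if st[i][4]>mn]
E
python3 - <<'E'
from h import *
s=pickle.load(open("top.pkl","rb")); im=s["pixels"].astype(int); hsv=cv2.cvtColor(s["pixels"],cv2.COLOR_RGB2HSV)
for st,ce,m in blobs((im.max(2)<30)&(np.arange(480)[:,None]>100),40):
    print("black",st,ce.round(1),cast(s,ce,100).round(1),cast(s,ce,84).round(1))
mask=(hsv[...,1]<90)&(np.arange(480)[:,None]>100)
for st,ce,m in blobs(mask,300):
    r=cv2.minAreaRect(np.argwhere(m)[:,::-1].astype(np.float32)); print("grey",st,ce.round(1),r)
pl=(hsv[...,1]<60)&(im.min(2)>140)&(np.arange(480)[:,None]>190)
pl=cv2.morphologyEx(pl.astype(np.uint8),cv2.MORPH_OPEN,np.ones((9,9)))
for st,ce,m in blobs(pl,200): print("plate",st,cv2.boxPoints(cv2.minAreaRect(np.argwhere(m)[:,::-1].astype(np.float32))))
cv2.imwrite("pics/crop.png",cv2.resize(s["pixels"][195:330,140:270,::-1],None,fx=4,fy=4,interpolation=cv2.INTER_CUBIC))
E
```

```text
black [360 220  23  23 391] [371.4 231.1] [[ 608.9 -169.8  100. ]] [[ 610.5 -171.2   84. ]]
black [183 310  11   8  71] [188.1 313.5] [[466.7 172.9 100. ]] [[466.3 176.5  84. ]]
black [483 324  27  25 525] [495.8 335.7] [[ 409.2 -390.8  100. ]] [[ 408.  -395.4   84. ]]
grey [ 258  131   44   45 1545] [279.5 153. ] ((279.2500305175781, 152.75), (43.84062194824219, 43.133514404296875), 45.0)
grey [ 163  207   94  111 7138] [209.8 259.3] ((210.2318572998047, 262.56781005859375), (98.56310272216797, 78.54403686523438), 78.40782928466797)
grey [351 219  35  34 940] [368.  235.4] ((368.0, 235.5), (33.0, 34.0), 90.0)
grey [472 319  38  31 908] [490.2 334.4] ((490.5, 334.0), (30.0, 37.0), 90.0)
grey [266 352  26  26 513] [278.6 364.2] ((278.5, 364.5), (25.0, 25.0), 90.0)
plate [ 167  211   79   57 2555] [[162.84598 221.81451]
 [237.90152 207.09775]
 [247.21658 254.60461]
 [172.16104 269.32138]]
plate [268 353  22  23 442] [[268. 353.]
 [289. 353.]
 [289. 375.]
 [268. 375.]]
```

View pics/crop.png

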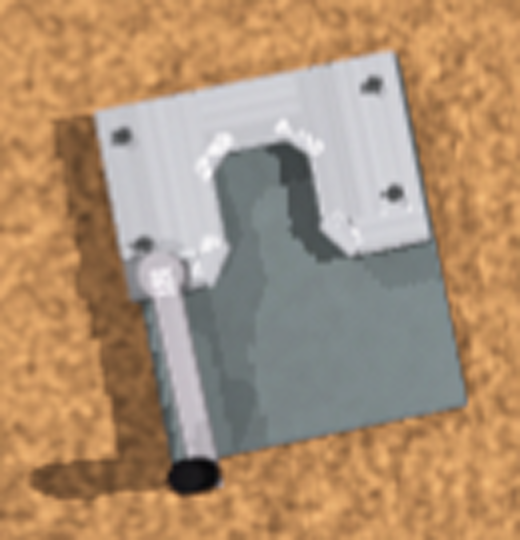

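The crop shows the plate corners at (97,113), (396,52), (431,241), (132,300), the base's front-right corner at (466,403), the pivot at (161,273) and the knob top at (193,476).

```bash
python3 - <<'E'
from h import *
s=pickle.load(open("top.pkl","rb"))
C=np.array([(97,113),(396,52),(431,241),(132,300),(466,403),(161,273),(193,476)])/4+[139.6,194.6]
Z=[28,28,28,28,10,42,84]
L=np.array([(55,75),(55,-75),(-41,-75),(-41,75),(-125,-75),(-32,55)],float)
W=np.array([cast(s,c,z)[0,:2] for c,z in zip(C,Z)])
a,b=L-L.mean(0),W[:6]-W[:6].mean(0)
th=np.arctan2((a[:,0]*b[:,1]-a[:,1]*b[:,0]).sum(),(a*b).sum())
R=np.array([[np.cos(th),-np.sin(th)],[np.sin(th),np.cos(th)]]); t=W[:6].mean(0)-R@L.mean(0)
print("yaw",th,"origin",t,"\nres",(W[:6]-L@R.T-t).round(1)); print("W",W.round(1))
print("apron",R@[-85,0]+t,"knob local",R.T@(W[6]-t))
# tube flange centre z=6, from top blob; side check
print("flange",cast(s,[368,235.5],4), "captop",cast(s,[371.4,231.1],100))
d=pickle.load(open("side.pkl","rb")); print("side flange",cast(d,[329,217],6),"captop",cast(d,[330,190],100),"pivot",cast(d,[260,346],42))
print("dish",cast(s,[279.5,153],10),"jar",cast(s,[495.8,335.7],85),"lens",cast(s,[278.6,364.2],8),"maghandle",cast(s,[281,308],8))
E
```

```text
yaw 0.17115977620738929 origin [604.65601185 151.4865422 ] 
res [[-1.2 -0.4]
 [-0.5 -0.8]
 [-0.5  0.2]
 [ 0.3 -0.2]
 [ 1.9  0.9]
 [ 0.1  0.3]]
W [[644.9 234.3]
 [671.1  86.2]
 [576.5  70.8]
 [551.8 218.2]
 [496.1  57.2]
 [563.8 200.5]
 [466.  176.9]]
apron [520.89804117 137.00889231] knob local [-132.27276033   48.61687983]
flange [[ 610.1301455  -171.09628191    4.        ]] captop [[ 608.88952643 -169.89348994  100.        ]]
side flange [[ 609.62513869 -167.47757887    6.        ]] captop [[ 608.71829864 -165.8757126   100.        ]] pivot [[564.91678497 199.70481464  42.        ]]
dish [[783.1781847    3.31457661  10.        ]] jar [[ 408.05893898 -395.19829501   85.        ]] lens [[358.74208285  15.69806462   8.        ]] maghandle [[469.43434662   8.26627556   8.        ]]
```

```bash
cat > st.py <<'E'
# state + remaining distance in tool-axis shares to a stand-frame/world target
import sys,numpy as np
from station import manip
from scipy.spatial.transform import Rotation as Ro
o=manip.observe(); q=o["eef_rot"]; R=Ro.from_quat([q[1],q[2],q[3],q[0]]).as_matrix()
print("t",round(o["time"],2),"p",o["position"].round(1),"yaw_y",np.arctan2(R[1,1],R[0,1]).round(4),"tilt",R[:,2].round(3),"F",o["ft_force"].round(1),"open",o["opening"].round(1),"ff",round(float(o["finger_force"]),1),"j",o["joint_positions"].round(2))
if len(sys.argv)>3: print("shares of 40mm in tool xyz:",(R.T@(np.array(sys.argv[1:4],float)-o["position"])/40).round(3))
E
python3 -m creep '[{"travel":[0,0,0.3],"spin":-0.915,"grip":0},{"travel":[0,0,0.3],"spin":-0.915,"grip":0},{"travel":[0,0,0.3],"spin":-0.915,"grip":0},{"travel":[0,0,0.3],"spin":-0.915,"grip":0},{"travel":[0,0,0.3],"spin":-0.915,"grip":0},{"travel":[0,0,0.3],"spin":-0.915,"grip":0},{"travel":[0,0,0],"spin":0,"grip":0},{"travel":[0,0,0],"spin":0,"grip":0}]' 60
python3 st.py 609.5 -170 230
```

```text
time: 0.77
position: [193.6, 487.9, 231.6]
eef_rot: [-0.0, -0.084, 0.996, -0.001]
ft_force: [-0.2, -0.0, 0.2]
opening: 85.1
finger_force: 0.0Traceback (most recent call last):
  File "st.py", line 6, in <module>
    print("t",round(o["time"],2),"p",o["position"].round(1),"yaw_y",np.arctan2(R[1,1],R[0,1]).round(4),"tilt",R[:,2].round(3),"F",o["ft_force"].round(1),"open",o["opening"].round(1),"ff",round(float(o["finger_force"]),1),"j",o["joint_positions"].round(2))
                                                                                                                                                                ^^^^^^^^^^^^^^^^^^
AttributeError: 'float' object has no attribute 'round'
```

```bash
sed -i 's/o\["opening"\].round(1)/round(o["opening"],1)/' st.py
python3 -m creep '[{"travel":[-0.37,-0.9,0],"spin":0,"grip":0},{"travel":[-0.37,-0.9,0],"spin":0,"grip":0},{"travel":[-0.37,-0.9,0],"spin":0,"grip":0},{"travel":[-0.37,-0.9,0],"spin":0,"grip":0},{"travel":[-0.37,-0.9,0],"spin":0,"grip":0},{"travel":[-0.37,-0.9,0],"spin":0,"grip":0},{"travel":[-0.37,-0.9,0],"spin":0,"grip":0},{"travel":[-0.37,-0.9,0],"spin":0,"grip":0}]' >/dev/null
python3 -m creep '[{"travel":[-0.37,-0.9,0],"spin":0,"grip":0},{"travel":[-0.37,-0.9,0],"spin":0,"grip":0},{"travel":[-0.37,-0.9,0],"spin":0,"grip":0},{"travel":[-0.37,-0.9,0],"spin":0,"grip":0},{"travel":[-0.37,-0.9,0],"spin":0,"grip":0},{"travel":[-0.37,-0.9,0],"spin":0,"grip":0},{"travel":[0,0,0],"spin":0,"grip":0},{"travel":[0,0,0],"spin":0,"grip":0}]' >/dev/null
python3 st.py 609.5 -170 230
python3 - <<'E'
from h import *
from station import snapshot,manip
o=manip.observe(); s=snapshot("wrist"); s["o"]=o; pickle.dump(s,open("w1.pkl","wb")); cv2.imwrite("pics/w1.png",s["pixels"][:,:,::-1]); print(s["tool_from_camera"])
E
```

```text
t 2.1 p [484.4  25.3 232.4] yaw_y 1.7367 tilt [ 0.001 -0.    -1.   ] F [0.4 0.5 0.7] open 85.3 ff 0.0 j [-0.19  0.3   1.72  0.    1.13 -1.93]
shares of 40mm in tool xyz: [-2.278 -5.331  0.064]
[[ 4.82014168e-04 -9.54025019e-01 -2.99726593e-01  7.70498783e+01]
 [ 9.99999499e-01  1.96772732e-04  9.81854208e-04  1.93798049e-01]
 [-8.77735459e-04 -2.99726916e-01  9.54024636e-01 -6.97823966e+01]
 [ 0.00000000e+00  0.00000000e+00  0.00000000e+00  1.00000000e+00]]
```

View pics/w1.png

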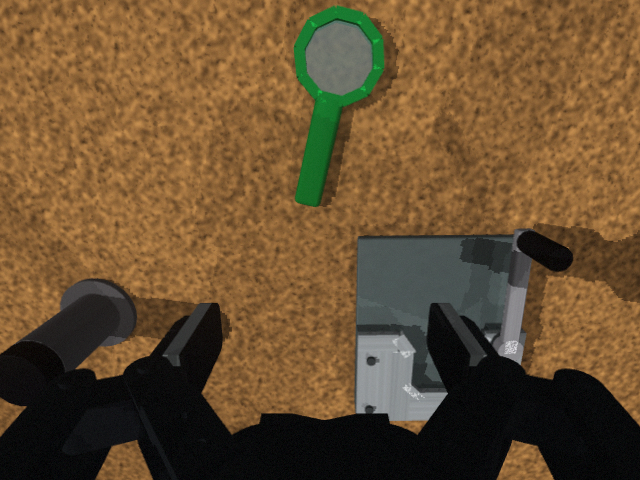

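The wrist view shows the magnifier (340,55), the stand's front edge along row 238, the knob (545,250), and the tube at lower left (cap about (30,370), flange (100,310)). This matches the top view.

```bash

python3 -m creep '[{"travel":[-0.38,-0.89,0],"spin":0,"grip":0},{"travel":[-0.38,-0.89,0],"spin":0,"grip":0},{"travel":[-0.38,-0.89,0],"spin":0,"grip":0},{"travel":[-0.38,-0.89,0],"spin":0,"grip":0},{"travel":[-0.38,-0.89,0],"spin":0,"grip":0},{"travel":[-0.38,-0.89,0],"spin":0,"grip":0},{"travel":[0,0,0],"spin":0,"grip":0},{"travel":[0,0,0],"spin":0,"grip":0}]' >/dev/null
python3 st.py 609.5 -170 124
python3 - <<'E'
from h import *
from station import snapshot,manip
from scipy.spatial.transform import Rotation as Ro
o=manip.observe(); s=snapshot("wrist"); s["o"]=o; pickle.dump(s,open("w2.pkl","wb")); cv2.imwrite("pics/w2.png",s["pixels"][:,:,::-1])
# stand front edge/corners from w1 (base top z=10): front-right corner (357,237), front-left knob side (515,~233)
w=pickle.load(open("w1.pkl","rb"));o=w["o"];q=o["eef_rot"];T=np.eye(4);T[:3,:3]=Ro.from_quat([*q[1:],q[0]]).as_matrix();T[:3,3]=o["position"]
M=np.linalg.inv(T@w["tool_from_camera"]);w["R"]=M[:3,:3];w["t"]=M[:3,3]
print("front-right base",cast(w,[357,237],10),"expect",np.array([604.7,151.5])+[[.9854,-.1703],[.1703,.9854]]@np.array([-125,-75]))
print("plate front-right",cast(w,[357,335],28),"expect",np.array([604.7,151.5])+[[.9854,-.1703],[.1703,.9854]]@np.array([-41,-75]))
E
```

```text
t 2.82 p [ 610.2 -168.1  231.6] yaw_y 1.7407 tilt [-0.001  0.    -1.   ] F [0.1 0.1 0.5] open 85.4 ff 0.0 j [-0.45  0.61  1.24  0.    1.29 -2.19]
shares of 40mm in tool xyz: [ 0.025 -0.046  2.689]
front-right base [[493.05498683  55.68740408  10.        ]] expect [494.2975  56.3075]
plate front-right [[576.80839139  70.57149076  28.        ]] expect [577.0711  70.6127]
```

View pics/w2.png

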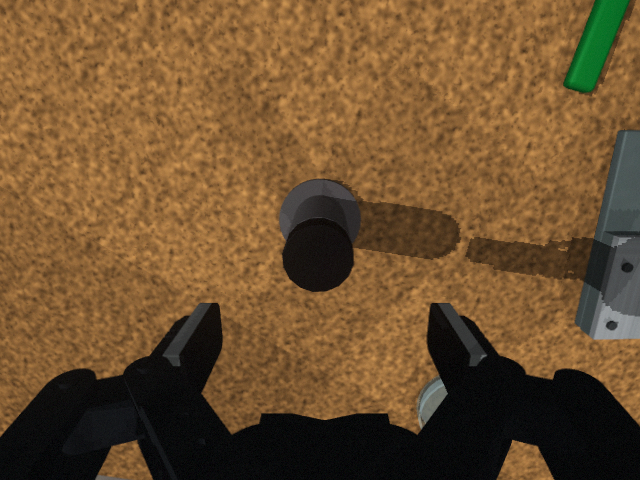

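The tube is centred between the fingers (cap at (318,255)), and the stand corners agree to about 1 mm. Next: descend and grip.

```bash

python3 -m creep '[{"travel":[0.02,-0.04,0.6],"spin":0,"grip":0},{"travel":[0,0,0.7],"spin":0,"grip":0},{"travel":[0,0,0.7],"spin":0,"grip":0},{"travel":[0,0,0.45],"spin":0,"grip":0},{"travel":[0,0,0.2],"spin":0,"grip":0},{"travel":[0,0,0],"spin":0,"grip":0},{"travel":[0,0,0],"spin":0,"grip":120},{"travel":[0,0,0],"spin":0,"grip":255}]' 60 >/dev/null
python3 st.py
python3 -m creep '[{"travel":[0,0,0],"spin":0,"grip":255},{"travel":[0,0,0],"spin":0,"grip":255},{"travel":[0,0,0],"spin":0,"grip":255},{"travel":[0,0,0],"spin":0,"grip":255},{"travel":[0,0,0],"spin":0,"grip":255},{"travel":[0,0,0],"spin":0,"grip":255},{"travel":[0,0,0],"spin":0,"grip":255},{"travel":[0,0,0],"spin":0,"grip":255}]' 60 >/dev/null
python3 st.py 519 136.7 185
```

```text
t 3.53 p [ 610.  -169.7  127.8] yaw_y 1.7426 tilt [ 0.003 -0.001 -1.   ] F [-0.4 -0.1  0.1] open 63.9 ff 0.0 j [-0.46  0.72  1.34  0.    1.08 -2.2 ]
t 4.2 p [ 609.9 -170.2  127.5] yaw_y 1.7418 tilt [ 0.002 -0.001 -1.   ] F [-0.9 -0.3  5.3] open 42.9 ff 60.1 j [-0.46  0.72  1.34  0.    1.08 -2.2 ]
shares of 40mm in tool xyz: [ 0.931  7.947 -1.45 ]
```

```bash

python3 -m creep '[{"travel":[0,0,-0.5],"spin":0,"grip":255},{"travel":[0,0.2,-0.8],"spin":0,"grip":255},{"travel":[0.1,0.8,-0.15],"spin":0,"grip":255},{"travel":[0.1,0.9,0],"spin":0,"grip":255},{"travel":[0.1,0.9,0],"spin":0,"grip":255},{"travel":[0.1,0.9,0],"spin":0,"grip":255},{"travel":[0.1,0.9,0],"spin":0,"grip":255},{"travel":[0.1,0.9,0],"spin":0,"grip":255}]' >/dev/null
python3 st.py
python3 -m creep '[{"travel":[0.1,0.9,0],"spin":0,"grip":255},{"travel":[0.1,0.8,0],"spin":0,"grip":255},{"travel":[0.1,0.5,0],"spin":0,"grip":255},{"travel":[0.1,0.15,0],"spin":0,"grip":255},{"travel":[0,0,0],"spin":0,"grip":255},{"travel":[0,0,0],"spin":0,"grip":255},{"travel":[0,0,0],"spin":0,"grip":255},{"travel":[0,0,0],"spin":0,"grip":255}]' >/dev/null
python3 st.py 519 136.7 141
python3 - <<'E'
from h import *
from station import snapshot
a=snapshot("side")["pixels"]; cv2.imwrite("pics/s1.png",cv2.resize(a[200:400,180:380,::-1],None,fx=3,fy=3))
E
```

```text
t 4.87 p [547.4  44.2 184.2] yaw_y 1.7416 tilt [ 0.  0. -1.] F [ 0.7  0.5 -2.4] open 43.2 ff 62.1 j [-0.13  0.49  1.58  0.    1.08 -1.87]
t 5.53 p [517.1 131.4 183.9] yaw_y 1.7404 tilt [ 0. -0. -1.] F [ 0.   0.7 -2.8] open 42.5 ff 62.1 j [ 0.03  0.46  1.63 -0.    1.06 -1.71]
shares of 40mm in tool xyz: [-0.07   0.122  1.073]
```

View pics/s1.png

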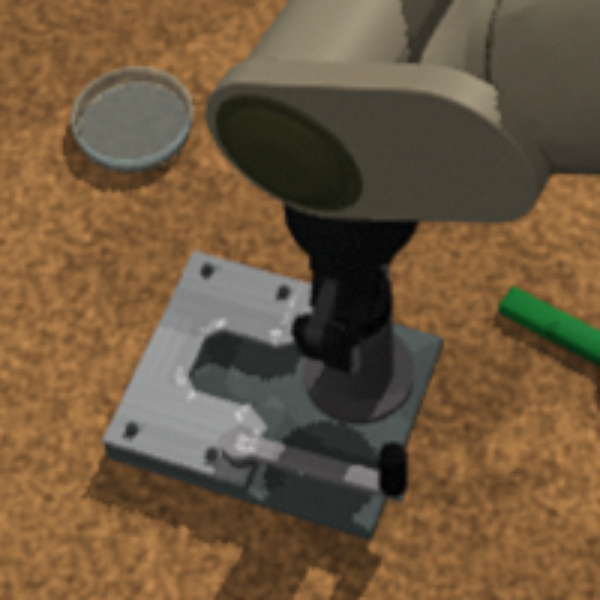

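The tube is held upright over the apron, clear of the handle. Next: lower it to mid-gap.

```bash

python3 -m creep '[{"travel":[-0.03,0.06,0.1],"spin":0,"grip":255},{"travel":[-0.04,0.06,0.25],"spin":0,"grip":255},{"travel":[0,0,0.3],"spin":0,"grip":255},{"travel":[0,0,0.25],"spin":0,"grip":255},{"travel":[0,0,0.12],"spin":0,"grip":255},{"travel":[0,0,0.06],"spin":0,"grip":255},{"travel":[0,0,0],"spin":0,"grip":255},{"travel":[0,0,0],"spin":0,"grip":255}]' >/dev/null
python3 st.py 604.7 151.5 140.5
```

```text
t 6.25 p [518.7 137.8 140.9] yaw_y 1.742 tilt [ 0.  0. -1.] F [ 0.5 -0.2 -3.6] open 43.0 ff 62.1 j [ 0.04  0.52  1.65 -0.    0.97 -1.7 ]
shares of 40mm in tool xyz: [-2.177 -0.029  0.012]
```

```bash
python3 - <<'E'
from h import *
from station import snapshot
a=snapshot("side")["pixels"]; cv2.imwrite("pics/s2.png",cv2.resize(a[260:400,200:360,::-1],None,fx=4,fy=4,interpolation=cv2.INTER_CUBIC))
E
```

```text
(no output)
```

View pics/s2.png

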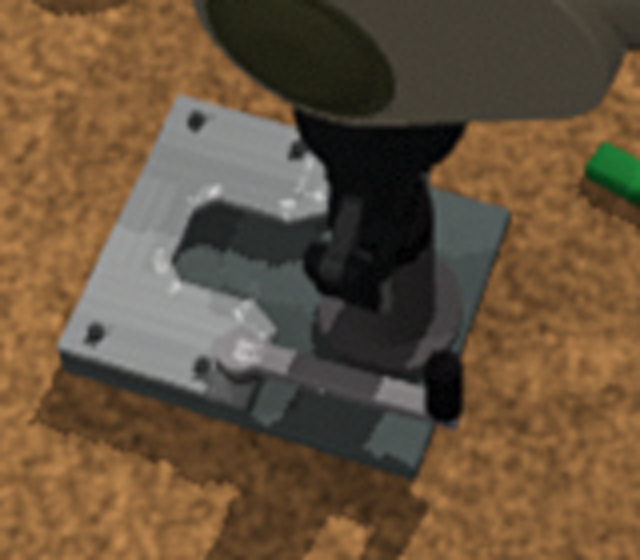

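The tube hovers just over the apron, centred in front of the slot. Next: slide in.

```bash

python3 -m creep '[{"travel":[-0.1,-0.015,0],"spin":0,"grip":255},{"travel":[-0.15,-0.01,0],"spin":0,"grip":255},{"travel":[-0.2,0,0],"spin":0,"grip":255},{"travel":[-0.2,0,0],"spin":0,"grip":255},{"travel":[-0.2,0,0],"spin":0,"grip":255},{"travel":[-0.15,0,0],"spin":0,"grip":255},{"travel":[-0.1,0,0],"spin":0,"grip":255},{"travel":[0,0,0],"spin":0,"grip":255}]' >/dev/null
python3 st.py 604.7 151.5 140.5
```

```text
t 6.97 p [562.7 144.3 140.7] yaw_y 1.7419 tilt [ 0.001  0.    -1.   ] F [-0.5 -0.5 -3.1] open 43.0 ff 62.1 j [ 0.05  0.6   1.51  0.    1.03 -1.69]
shares of 40mm in tool xyz: [-1.065 -0.002  0.006]
```

```bash

python3 -m creep '[{"travel":[-0.1,0,0],"spin":0,"grip":255},{"travel":[-0.18,0,0],"spin":0,"grip":255},{"travel":[-0.2,0,0],"spin":0,"grip":255},{"travel":[-0.2,0,0],"spin":0,"grip":255},{"travel":[-0.15,0,0],"spin":0,"grip":255},{"travel":[-0.1,0,0],"spin":0,"grip":255},{"travel":[-0.05,0,0],"spin":0,"grip":255},{"travel":[0,0,0],"spin":0,"grip":255}]' >/dev/null
python3 st.py 604.7 151.5 140.5
```

```text
t 7.63 p [600.8 151.  140.6] yaw_y 1.742 tilt [-0.  0. -1.] F [-0.4 -0.4 -2.3] open 42.8 ff 62.1 j [ 0.06  0.68  1.38  0.    1.09 -1.68]
shares of 40mm in tool xyz: [-0.097 -0.005  0.002]
```

```bash

python3 -m creep '[{"travel":[-0.03,0,0],"spin":0,"grip":255},{"travel":[-0.03,0,0],"spin":0,"grip":255},{"travel":[-0.03,0,0],"spin":0,"grip":255},{"travel":[-0.03,0,0],"spin":0,"grip":255},{"travel":[-0.02,0,0],"spin":0,"grip":255},{"travel":[0,0,0],"spin":0,"grip":255},{"travel":[0,0,0],"spin":0,"grip":255},{"travel":[0,0,0],"spin":0,"grip":255}]' >/dev/null
python3 st.py 604.7 151.5 140.5
```

```text
t 8.3 p [605.4 151.8 140.6] yaw_y 1.7422 tilt [-0.003 -0.    -1.   ] F [-5.3 -0.6  0.9] open 42.8 ff 62.2 j [ 0.06  0.69  1.36 -0.    1.1  -1.68]
shares of 40mm in tool xyz: [ 0.019 -0.005  0.002]
```

Contact at the slot's end. Lower onto the base, keeping the light push.

```bash

python3 -m creep '[{"travel":[0,0,0.03],"spin":0,"grip":255},{"travel":[0,0,0.03],"spin":0,"grip":255},{"travel":[0,0,0.02],"spin":0,"grip":255},{"travel":[0,0,0.01],"spin":0,"grip":255},{"travel":[0,0,0],"spin":0,"grip":255},{"travel":[0,0,0],"spin":0,"grip":255},{"travel":[0,0,0],"spin":0,"grip":255},{"travel":[0,0,0],"spin":0,"grip":255}]' >/dev/null
python3 st.py
```

```text
t 8.97 p [605.4 151.9 137.7] yaw_y 1.7422 tilt [-0.003 -0.    -1.   ] F [-7.8 -1.6  5.6] open 43.1 ff 62.9 j [ 0.06  0.69  1.36 -0.    1.09 -1.68]
```

```bash

python3 -m creep '[{"travel":[0,0,0],"spin":0,"grip":200},{"travel":[0,0,0],"spin":0,"grip":100},{"travel":[0,0,0],"spin":0,"grip":0},{"travel":[0,0,0],"spin":0,"grip":0},{"travel":[0,0,0],"spin":0,"grip":0},{"travel":[0,0,0],"spin":0,"grip":0},{"travel":[0,0,0],"spin":0,"grip":0},{"travel":[0,0,0],"spin":0,"grip":0}]' 30 >/dev/null
python3 st.py
python3 -m creep '[{"travel":[0,0,-0.2],"spin":0,"grip":0},{"travel":[0,0,-0.5],"spin":0,"grip":0},{"travel":[0,0,-0.8],"spin":0,"grip":0},{"travel":[0.4,0.1,-0.2],"spin":0,"grip":0},{"travel":[0.8,0.3,0],"spin":0,"grip":0},{"travel":[0.8,0.3,0],"spin":0,"grip":0},{"travel":[0.4,0.2,0],"spin":0,"grip":0},{"travel":[0,0,0],"spin":0,"grip":0}]' >/dev/null
python3 st.py
python3 - <<'E'
from h import *
from station import snapshot,manip
from scipy.spatial.transform import Rotation as Ro
o=manip.observe(); w=snapshot("wrist");q=o["eef_rot"];T=np.eye(4);T[:3,:3]=Ro.from_quat([*q[1:],q[0]]).as_matrix();T[:3,3]=o["position"]
M=np.linalg.inv(T@w["tool_from_camera"]);w["R"]=M[:3,:3];w["t"]=M[:3,3];pickle.dump(w,open("w3.pkl","wb"))
a=w["pixels"].copy()
e=np.array([[.9854,-.1703],[.1703,.9854]])@[-132.3,48.6]+[604.7,151.5]
print("knob exp",e, cv2.projectPoints(np.array([[*e,84.]]),cv2.Rodrigues(w["R"])[0],w["t"],w["intrinsics"],np.array(w["D"]))[0])
cv2.imwrite("pics/w3.png",a[:,:,::-1])
s=snapshot("top"); pickle.dump(s,open("top2.pkl","wb"))
E
```

```text
t 9.63 p [606.2 152.  137.1] yaw_y 1.742 tilt [ 0.  0. -1.] F [ 0.1  0.4 -0. ] open 85.2 ff 0.0 j [ 0.06  0.69  1.36  0.    1.09 -1.68]
t 10.3 p [502.7 172.1 206. ] yaw_y 1.7437 tilt [-0.001  0.    -1.   ] F [-0.8 -0.1  0.2] open 85.4 ff 0.0 j [ 0.11  0.42  1.61  0.    1.11 -1.63]
knob exp [466.055   176.85975] [[[343.46116355 206.59896963]]]
```

View pics/w3.png

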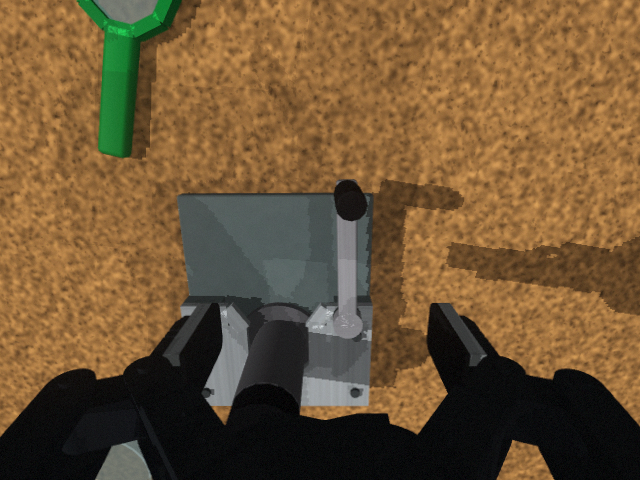

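The tube stands in the slot with its flange under the plate. The knob top is at about (350,204), close to the prediction.

```bash
python3 - <<'E'
from h import *
w=pickle.load(open("w3.pkl","rb")); R=np.array([[.9854,-.1703],[.1703,.9854]])
k=cast(w,[350,204],84)[0]; print("knob",k,"local",R.T@(k[:2]-[604.7,151.5]))
E
python3 st.py 464.5 180 122
```

```text
knob [464.011425   180.11473535  84.        ] local [-133.76143238   52.15622454]
t 10.4 p [505.6 171.2 206.1] yaw_y 1.7425 tilt [ 0.002  0.    -1.   ] F [-0.3 -0.5 -0.1] open 85.4 ff 0.0 j [ 0.11  0.43  1.6  -0.    1.11 -1.64]
shares of 40mm in tool xyz: [0.979 0.392 2.1  ]
```

```bash

python3 -m creep '[{"travel":[0.5,0.2,0],"spin":0,"grip":0},{"travel":[0.45,0.18,0],"spin":0,"grip":0},{"travel":[0,0,0.5],"spin":0,"grip":0},{"travel":[0,0,0.6],"spin":0,"grip":0},{"travel":[0,0,0.6],"spin":0,"grip":0},{"travel":[0,0,0.3],"spin":0,"grip":0},{"travel":[0,0,0.1],"spin":0,"grip":0},{"travel":[0,0,0],"spin":0,"grip":0}]' 30 >/dev/null
python3 st.py 464.9 180 122
python3 -m creep '[{"travel":[0,0,0],"spin":0,"grip":150},{"travel":[0,0,0],"spin":0,"grip":200},{"travel":[0,0,0],"spin":0,"grip":255},{"travel":[0,0,0],"spin":0,"grip":255},{"travel":[0,0,0],"spin":0,"grip":255},{"travel":[0,0,0],"spin":0,"grip":255},{"travel":[0,0,0],"spin":0,"grip":255},{"travel":[0,0,0],"spin":0,"grip":255}]' 30 >/dev/null
python3 st.py
```

```text
t 11.07 p [466.  179.3 120.5] yaw_y 1.7415 tilt [-0.001 -0.    -1.   ] F [ 0.3  0.4 -1. ] open 85.2 ff 0.0 j [ 0.13  0.49  1.78 -0.    0.87 -1.61]
shares of 40mm in tool xyz: [ 0.023  0.022 -0.037]
t 11.73 p [465.5 179.6 121.5] yaw_y 1.742 tilt [ 0.001  0.    -1.   ] F [-1.2 -0.   5.1] open 17.1 ff 30.0 j [ 0.13  0.49  1.78  0.    0.87 -1.61]
```

```bash

python3 -m creep '[{"travel":[-0.02,-0.239,0],"spin":0,"grip":255},{"travel":[-0.043,-0.236,0],"spin":0,"grip":255},{"travel":[-0.065,-0.231,0],"spin":0,"grip":255},{"travel":[-0.087,-0.224,0],"spin":0,"grip":255},{"travel":[-0.108,-0.214,0],"spin":0,"grip":255},{"travel":[-0.127,-0.201,0],"spin":0,"grip":255},{"travel":[-0.147,-0.19,0],"spin":0,"grip":255},{"travel":[-0.165,-0.175,0],"spin":0,"grip":255}]' >/dev/null
python3 st.py
```

```text
t 12.4 p [507.7 116.8 121.1] yaw_y 1.742 tilt [-0.  0. -1.] F [-2.5  2.7  3.8] open 16.8 ff 30.4 j [ 0.    0.53  1.71  0.    0.9  -1.74]
```

```bash

python3 -m creep '[{"travel":[-0.179,-0.158,0],"spin":0,"grip":255},{"travel":[-0.196,-0.141,0],"spin":0,"grip":255},{"travel":[-0.207,-0.121,0],"spin":0,"grip":255},{"travel":[-0.218,-0.101,0],"spin":0,"grip":255},{"travel":[-0.227,-0.079,0],"spin":0,"grip":255},{"travel":[-0.233,-0.057,0],"spin":0,"grip":255},{"travel":[-0.237,-0.034,0],"spin":0,"grip":255},{"travel":[-0.239,-0.012,0],"spin":0,"grip":255}]' >/dev/null
python3 st.py
python3 -m creep '[{"travel":[-0.03,0,0],"spin":0,"grip":255},{"travel":[-0.03,0,0],"spin":0,"grip":255},{"travel":[-0.02,0,0],"spin":0,"grip":255},{"travel":[0,0,0],"spin":0,"grip":255},{"travel":[0,0,0],"spin":0,"grip":255},{"travel":[0,0,0],"spin":0,"grip":255},{"travel":[0,0,0],"spin":0,"grip":255},{"travel":[0,0,0],"spin":0,"grip":255}]' >/dev/null
python3 st.py
```

```text
t 13.07 p [580.4 101.7 120.7] yaw_y 1.742 tilt [-0.003  0.001 -1.   ] F [-32.8   1.5  10.8] open 17.3 ff 31.3 j [-0.03  0.65  1.49  0.    1.   -1.77]
t 13.73 p [581.1 101.8 120.6] yaw_y 1.7423 tilt [-0.01  -0.001 -1.   ] F [-22.   -0.7  14.1] open 17.2 ff 32.0 j [-0.02  0.65  1.49 -0.    1.01 -1.77]
```

```bash

python3 -m creep '[{"travel":[0,0,0],"spin":0,"grip":190},{"travel":[0,0,0],"spin":0,"grip":160},{"travel":[0.04,0,0],"spin":0,"grip":160},{"travel":[0,0,0],"spin":0,"grip":160},{"travel":[0,0,0],"spin":0,"grip":160},{"travel":[0,0,0],"spin":0,"grip":160},{"travel":[0,0,0],"spin":0,"grip":160},{"travel":[0,0,0],"spin":0,"grip":160}]' 20 >/dev/null
python3 st.py
python3 -m creep '[{"travel":[0,0,-0.2],"spin":0,"grip":160},{"travel":[0,0,-0.5],"spin":0,"grip":160},{"travel":[0,0,-0.8],"spin":0,"grip":160},{"travel":[0,0,-0.8],"spin":0,"grip":160},{"travel":[0.5,-0.5,-0.5],"spin":0,"grip":160},{"travel":[0.6,-0.6,0],"spin":0,"grip":160},{"travel":[0.6,-0.6,0],"spin":0,"grip":160},{"travel":[0.6,-0.6,0],"spin":0,"grip":160}]' >/dev/null
python3 -m creep '[{"travel":[0.6,-0.6,0],"spin":0,"grip":160},{"travel":[0.6,-0.6,0],"spin":0,"grip":160},{"travel":[0.6,-0.6,0],"spin":0,"grip":160},{"travel":[0.3,-0.6,0],"spin":0,"grip":160},{"travel":[0,-0.6,0],"spin":0,"grip":160},{"travel":[0,-0.3,0],"spin":0,"grip":160},{"travel":[0,0,0],"spin":0,"grip":160},{"travel":[0,0,0],"spin":0,"grip":160}]' >/dev/null
python3 st.py
python3 - <<'E'
from h import *
from station import snapshot
s=snapshot("top");d=snapshot("side"); pickle.dump(s,open("top3.pkl","wb"))
f=lambda a:cv2.resize(a,(400,400),interpolation=cv2.INTER_CUBIC)
cv2.imwrite("pics/end.png",np.hstack([f(s["pixels"][190:330,130:270]),f(d["pixels"][250:410,190:350])])[:,:,::-1])
E
```

```text
t 14.4 p [581.9 101.7 121.1] yaw_y 1.742 tilt [ 0. -0. -1.] F [-1.1  0.1  0.1] open 31.8 ff 0.0 j [-0.03  0.65  1.49 -0.    1.   -1.77]
t 15.73 p [ 446.8 -148.7  233.2] yaw_y 1.7414 tilt [ 0.  0. -1.] F [ 0.6 -0.3  0. ] open 31.5 ff 0.0 j [-0.57  0.27  1.76  0.    1.12 -2.31]
```

View pics/end.png

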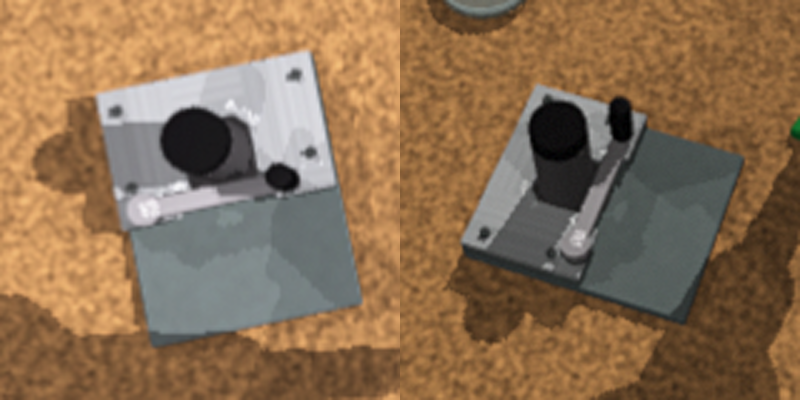

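The tube is upright in the slot and the handle lies across the mouth. One numeric check, then hand in if it passes.

```bash
python3 - <<'E'
from h import *
s=pickle.load(open("top3.pkl","rb")); R=np.array([[.9854,-.1703],[.1703,.9854]]); ok=[]
for st,ce,m in blobs((s["pixels"].max(2)<30)[190:330,130:270],30):
    u=ce+[130,190]; z=110 if st[4]>200 else 84; l=R.T@(cast(s,u,z)[0,:2]-[604.7,151.5]); print(z,l.round(1)); ok.append(np.hypot(*(l-([0,0] if z==110 else [-32,-45])))<5)
print(ok)
if len(ok)==2 and all(ok):
    from station import job_done; print(job_done())
E
```

```text
110 [-2.6 -1. ]
84 [-33.8 -46.7]
[np.True_, np.True_]
the job is handed in; nothing more can be done
None
```

The tube is upright and fully home in the slot with its flange under the plate, the handle is closed across the mouth, the gripper is clear, and the job was handed in at about 16 s. The final top view put the tube within 3 mm of the seat and the knob within 3 mm of closed; I did not re-measure the dish, jar and magnifier, but the arm was never sent near them.

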